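# Unhook a test-block carrier from its lipped cradle

## Task

Take the test-block carrier with the yellow handle out of its cradle: lift its lip end so that it tilts up well clear of the lip, with the tongue still under the keeper, then draw it back out from under the keeper without forcing it. Set it down gently (not dropped), flat in the middle of the green mat, and leave the blue-handled carrier in its own cradle.

Things in the scene. Friction and masses are not known exactly. Their poses are not given: they have to be found in the camera images.
- yellow_carrier_grip (a point): middle of the upright yellow handle (24 x by 12 y) of a loose 0.2 kg carrier: 38 mm above the carrier's underside, 32 below the handle's top. Plate 100 x 60 x 6 mm, ends 34 mm to -x of this point and 66 to +x; a tongue 30 wide, 6 thick goes on to 80. Steel disc 32 dia., 14 high, fixed 43 to +x. z up. Lies in the yellow_cradle, axes alike.
- yellow_cradle: fixed cradle of the yellow carrier; origin on the bench under the plate's middle, x from lip to keeper. Floor 10 mm up. Steel lip x -60 to -54, top 28 up. Keeper bar x 52 to 70, underside 24 up, top 30, holds the tongue 12 mm deep; back wall x 70 to 76. Side walls y +-34 to 39, 18 up. No level way out: turned about the tongue's end, the carrier clears the lip past 11 degrees and may tilt to 25.
- mat: fixed flat green mat, 200 (x) x 180 (y) x 4 mm; origin at the centre of its underside, on the bench; z up.
- blue_carrier_grip (a point): middle of the upright blue handle (24 x by 12 y) of a loose 0.2 kg carrier: 38 mm above the carrier's underside, 32 below the handle's top. Plate 100 x 60 x 6 mm, ends 34 mm to -x of this point and 66 to +x; a tongue 30 wide, 6 thick goes on to 80. Steel disc 32 dia., 14 high, fixed 43 to +x. z up. In an equal cradle; stays there.

How it is judged:
By the outcome, as a careful person would: the job done as asked, in the order asked, and still so for the second after the job is handed in, with the robot touching nothing.
It also fails if it takes over 48 s, if anything falls off the work surface, if the arm or the gripper's body presses on something with over 40 N, if the wrist force passes 120 N, or if a joint passes its speed limit or range.

## Robot

A 6-joint arm with a two-finger parallel gripper is mounted at the origin on the work surface. World frame = base frame: x ahead of the robot, y to its left, z up, the work surface at z = 0. Lengths are in m, angles in rad, forces in N, time in s.
With the tool pointing down it reaches from about 0.25 to 0.775 m from the base axis. Payload 4 kg.
Tool frame: the origin (TCP) lies between the finger pads; the fingertips stand 14 mm ahead of it and the grasp point (between the pads) lies 5 mm behind it; z points along the fingers, y is the line along which they close (so a half turn about z gives the same grasp; the last joint's range is limited). The gripper opens to 94 mm and grips with 3 to 60 N. Pads are 16 mm wide; open, the fingers measure 119 mm over their backs; the gripper's body (75 mm by 177 mm) begins 78 mm behind the grasp point.
Start: joints at [-1.421, 0.087, 1.371, -0, 1.684, -0.103], TCP at [0.138, -0.533, 0.22] pointing down, gripper open.
Joint ranges: [-3.1, 3.1], [-0.76, 2.03], [0.27, 2.55], [-1.08, 4.22], [0.17, 2.65], [-2.57, 2.57]. Speed limits (rad/s): [2.79, 2.79, 3.14, 3.14, 3.14, 3.14].

## Interface

Orientations are given as [roll, pitch, yaw] about the fixed x, y, z axes, in that order (R = Rz(yaw) Ry(pitch) Rx(roll)).
In Python, from bench import robot, snapshot gives the robot as it stands.
- The arm moves only by the tool carry_out, never from a script. Its argument "motion" is text: rows parted by semicolons, each of 4 numbers parted by spaces: the shift along the tool's x, y, z each as a share of 0.15 m, from -1 to 1, then the turn about the tool's z as a share of 180 degrees, from -1 to 1. A call has exactly 8 rows; each row is the pose to reach, as a shift and turn from the pose commanded when the call began, along the tool's axes at that moment, turning the shorter way round; what a row does not reach only later rows make up. A row lasts 1/10 s, in which the tool goes at most 50 mm and 8.59 degrees, less where a joint would pass 70% of its speed; a pose out of reach is approached as far as the arm can. A call with a number of a shift or a turn outside -1 to 1 is refused whole. A call with a gripper value outside its range is refused whole. "grip" is the opening, from -1 (shut) to 1 (fully open), set as the call begins (left out, the last holds). The fingers move at their own pace and stop on an object; the grip force is fixed at half the most. Time passes only in rows, so rows that repeat a pose let the fingers close, or fill a call up. It gives the time, the measured TCP pose, the force, the opening and the grip force at its end, in the units of the state.
- robot.get_obs(): the state, without advancing time (a new reading comes with each control period).
- snapshot(name): name is "scene" or "top" or "wrist"; returns a dict with "image" (384x512x3 uint8, red, green, blue), "fx", "fy", "cx", "cy" (pixels), "pose" (4x4, takes a point from camera to world coordinates); the wrist camera has in their place "hand_eye" (4x4, takes a point from camera to tool coordinates, whose origin is the TCP and whose axes are the flange's). Camera axes: x right, y up, looking along -z (the intrinsics and any distortion apply to the point x, -y, -z); pixel columns grow to the right and rows downward; lengths in m; the calibration is good to about 2 mm. A picture is of the moment at which its call begins: read the wrist's pose just before it. There is no depth.
- robot.close_job(): hands the job in; it is judged then, once.
The state is a dict: "time": time; "joint_positions": joint angles; "qvel": joint speeds; "joint_torque": joint torques, N m; "tool_pos": TCP position; "ee_rot": TCP orientation; "wrist_force": force on the tool from outside, world axes, zero at the start; "wrist_torque": the same for the moment, N m; "width": finger opening in m; "finger_force": force on a finger pad.
Only numpy, scipy, OpenCV 4.12 (cv2) and the standard library are available. Lean on these libraries where they do the work, as an engineer would, in place of code of your own. Each camera call takes 0.05 s, during which the arm holds its last target. There are 200 camera calls.

## Working session

There is one attempt and no reset: what is moved stays moved. The work goes in short steps, Python scripts to look and compute and a tool call to move; the robot and the scene stay as the last step left them, time stands still between calls to the robot, and variables do not carry over. Pictures are saved under pics/ and viewed, at most 10 in all, crops included, and the job is handed in when it is done.

Besides the shell and the picture viewer there is one more tool, called after ">>>" by a JSON object that holds its "fn" and its "kwargs", one argument or row to a line. carry_out: Moves the arm, as the interface text tells. Shift numbers are shares of 0.15 m and turn numbers shares of 180 degrees, none past 1 either way. Its arguments: {"type":"object","properties":{"motion":{"type":"string"},"grip":{"type":"number"}},"required":["motion"]}

```bash
mkdir -p pics; python3 - <<'E'
from bench import robot, snapshot
import cv2,numpy as np,pickle
o=robot.get_obs();print({k:np.round(v,3) for k,v in o.items()})
d={n:snapshot(n) for n in("scene","top")}
pickle.dump(d,open("a.pkl","wb"))
for n in d: 
  cv2.imwrite(f"pics/{n}.png",d[n]["image"][...,::-1]);print({k:v for k,v in d[n].items() if k!="image"})
E
```

```text
{'time': np.float64(0.0), 'joint_positions': array([-1.421,  0.088,  1.372, -0.   ,  1.684, -0.103]), 'qvel': array([-0.001, -0.001, -0.001,  0.   , -0.001,  0.001]), 'joint_torque': array([ 2.0000e-03, -3.4018e+01, -3.0242e+01,  7.2000e-02,  3.3000e-02,
       -0.0000e+00]), 'tool_pos': array([ 0.137, -0.532,  0.218]), 'ee_rot': array([-3.139, -0.   ,  0.253]), 'wrist_force': array([ 0.118, -0.256,  0.462]), 'wrist_torque': array([-0.034,  0.024, -0.003]), 'finger_force': np.float64(0.0), 'width': np.float64(0.094)}
{'fx': 352.63307296018655, 'fy': 352.63307296018655, 'cx': 256.218466107749, 'cy': 195.19846874091095, 'pose': array([[ 0.78083421, -0.40946091,  0.47184711,  0.89049956],
       [ 0.62473684,  0.51339215, -0.58833016, -0.45886113],
       [-0.0013444 ,  0.75416859,  0.65667947,  0.53878492],
       [ 0.        ,  0.        ,  0.        ,  1.        ]])}
{'fx': 445.6284624261245, 'fy': 445.6284624261245, 'cx': 256.74588086181757, 'cy': 188.30234547048445, 'pose': array([[ 0.01122869,  0.99658876, -0.08176038,  0.47227698],
       [-0.99927362,  0.01416146,  0.03537917,  0.01828963],
       [ 0.03641633,  0.08130373,  0.99602387,  1.01734493],
       [ 0.        ,  0.        ,  0.        ,  1.        ]])}
```

View pics/scene.png

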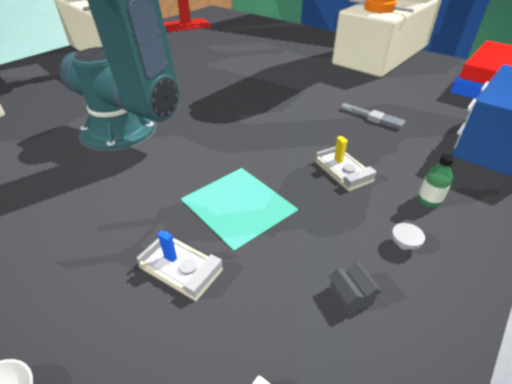

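View pics/top.png

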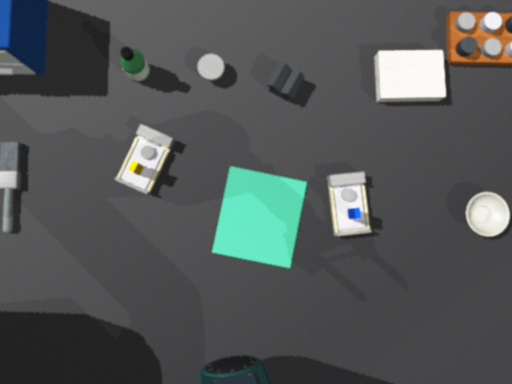

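The top view shows the yellow handle at about (136,168) with its disc at (149,153), the keeper at (155,137), and the mat centre near (260,217). The blue carrier is at (350,205). In the scene view the yellow carrier is at (343,155).

```bash
cat > h.py <<'E'
import cv2,numpy as np
def rays(s,uv,pose=None):
    P=s["pose"] if pose is None else pose
    uv=np.atleast_2d(uv).astype(float)
    d=np.c_[(uv[:,0]-s["cx"])/s["fx"],-(uv[:,1]-s["cy"])/s["fy"],-np.ones(len(uv))]
    return P[:3,3],d@P[:3,:3].T
def plane(s,uv,z,pose=None):
    o,d=rays(s,uv,pose); return o+d*((z-o[2])/d[:,2])[:,None]
def meet(s1,u1,s2,u2):
    (o1,d1),(o2,d2)=rays(s1,u1),rays(s2,u2); A=np.c_[d1[0],-d2[0]]
    t=np.linalg.lstsq(A,o2-o1,rcond=None)[0]; p,q=o1+t[0]*d1[0],o2+t[1]*d2[0]
    return (p+q)/2,np.linalg.norm(p-q)
def mask(im,lo,hi):
    m=cv2.inRange(cv2.cvtColor(im,cv2.COLOR_RGB2HSV),lo,hi)
    n,l,st,c=cv2.connectedComponentsWithStats(m); return m,l,st,c
YEL=((22,150,80),(34,255,255)); GRN=((70,100,80),(90,255,255))
E
python3 - <<'E'
import pickle; from h import *
d=pickle.load(open("a.pkl","rb")); c={}
for n in d:
    for nm,r in(("y",YEL),("g",GRN)):
        m,l,st,ce=mask(d[n]["image"],*r); i=1+np.argmax(st[1:,4]); c[n,nm]=ce[i]; print(n,nm,st[i],ce[i])
        if nm=="g":
            k=cv2.boxPoints(cv2.minAreaRect(np.argwhere(l==i)[:,::-1].astype(np.float32))) if n=="top" else None
            cnt=max(cv2.findContours((l==i).astype(np.uint8),0,2)[0],key=cv2.contourArea)
            q=cv2.approxPolyDP(cnt,8,True)[:,0]; P=plane(d[n],q,.004); print(np.round(P,4),P.mean(0))
print(meet(d["scene"],c["scene","y"],d["top"],c["top","y"]))
im=d["top"]["image"]
g=plane(d["top"],[c["top","y"]],.07); k=plane(d["top"],[[149,153]],.03); print(g,k)
E
```

```text
scene y [335 136  12  26 209] [340.19617225 147.94258373]
scene g [ 181  168  117   82 4977] [238.31806309 207.31685754]
[[ 0.4105  0.0782  0.004 ]
 [ 0.3803 -0.0971  0.004 ]
 [ 0.5712 -0.1339  0.004 ]
 [ 0.6075  0.0375  0.004 ]] [ 0.49236127 -0.02883344  0.004     ]
top y [129 161  14  13 104] [135.31730769 167.30769231]
top g [ 212  166   95  103 7174] [259.26275439 216.90772233]
[[ 0.6058  0.0441  0.004 ]
 [ 0.4103  0.0814  0.004 ]
 [ 0.3761 -0.0925  0.004 ]
 [ 0.5716 -0.1306  0.004 ]] [ 0.49094582 -0.02443739  0.004     ]
(array([0.59276474, 0.24672947, 0.05238825]), np.float64(0.0011745305777562563))
[[0.59106177 0.24288302 0.07      ]] [[0.62852388 0.22334732 0.03      ]]
```

```bash
cat > plan.py <<'E'
import numpy as np,sys
def Rz(y): return np.array([[np.cos(y),np.sin(y),0],[np.sin(y),-np.cos(y),0],[0,0,-1]]) # tool-down axes
def plan(p,yaw,tp,tyaw,n=30):
    """print end rows of successive calls"""
    p=np.array(p,float)
    for _ in range(n):
        s=Rz(yaw).T@(np.array(tp)-p); s*=min(1,.15/max(1e-9,abs(s).max()))
        t=np.clip(-(tyaw-yaw),-1.1,1.1)
        s=np.round(s/.15,2); t=np.round(t/np.pi,3)
        p=p+Rz(yaw)@s*.15; yaw=yaw-t*np.pi
        print(s,t,'->',p.round(4),round(yaw,3))
        if abs(np.array(tp)-p).max()<.002 and abs(tyaw-yaw)<.01: break
E
python3 -c "
from plan import *
plan([.138,-.533,.22],.253,[.59,.245,.23],2.58)"
```

```text
[ 0.99 -1.   -0.02] -0.35 -> [ 0.2442 -0.3506  0.223 ] 1.353
[ 1.    0.32 -0.01] -0.35 -> [ 0.3236 -0.2146  0.2245] 2.452
[ 0.17  1.   -0.01] -0.041 -> [ 0.3993 -0.0826  0.226 ] 2.581
[ 0.03  1.   -0.01] 0.0 -> [0.4753 0.0468 0.2275] 2.581
[ 0.04  1.   -0.01] 0.0 -> [0.5499 0.1771 0.229 ] 2.581
[ 0.01  0.53 -0.01] 0.0 -> [0.5909 0.2452 0.2305] 2.581
```

>>> {"fn": "carry_out", "kwargs": {
  "motion": "0.12 -0.12 0 -0.044;0.25 -0.25 0 -0.088;0.37 -0.37 0 -0.131;0.5 -0.5 -0.01 -0.175;0.62 -0.62 -0.01 -0.219;0.74 -0.75 -0.01 -0.262;0.87 -0.87 -0.02 -0.306;0.99 -1 -0.02 -0.35",
  "grip": 1
}}

```text
time: 0.9
tool_pos: [0.2442, -0.349, 0.2221]
ee_rot: [-3.141, -0.0, 1.358]
wrist_force: [0.3, -0.2, 0.3]
width: 0.0942
finger_force: 0.0
```

>>> {"fn": "carry_out", "kwargs": {
  "motion": "0.12 0.04 0 -0.044;0.25 0.08 0 -0.088;0.37 0.12 0 -0.131;0.5 0.16 -0.01 -0.175;0.62 0.2 -0.01 -0.219;0.75 0.24 -0.01 -0.262;0.87 0.28 -0.01 -0.306;1 0.32 -0.01 -0.35"
}}

```text
time: 1.7
tool_pos: [0.3233, -0.2132, 0.2235]
ee_rot: [-3.142, -0.001, 2.457]
wrist_force: [-1.0, -0.2, 0.2]
width: 0.0942
finger_force: 0.0
```

>>> {"fn": "carry_out", "kwargs": {
  "motion": "0.02 0.12 0 -0.005;0.04 0.25 0 -0.01;0.06 0.37 0 -0.015;0.08 0.5 -0.01 -0.02;0.11 0.62 -0.01 -0.025;0.13 0.75 -0.01 -0.03;0.15 0.87 -0.01 -0.035;0.17 1 -0.01 -0.041"
}}

```text
time: 2.5
tool_pos: [0.399, -0.0814, 0.225]
ee_rot: [-3.141, -0.001, 2.581]
wrist_force: [-0.8, 0.2, -0.3]
width: 0.0941
finger_force: 0.0
```

>>> {"fn": "carry_out", "kwargs": {
  "motion": "0 0.12 0 0;0.01 0.25 0 0;0.01 0.37 0 0;0.01 0.5 0 0;0.02 0.62 0 0;0.02 0.75 0 0;0.03 0.87 -0.01 0;0.03 1 -0.01 0"
}}

```text
time: 3.3
tool_pos: [0.4749, 0.0479, 0.2266]
ee_rot: [-3.141, -0.001, 2.581]
wrist_force: [-0.4, 0.1, 0.3]
width: 0.0939
finger_force: 0.0
```

>>> {"fn": "carry_out", "kwargs": {
  "motion": "0 0.12 0 0;0.01 0.25 0 0;0.01 0.37 0 0;0.01 0.5 0 0;0.02 0.62 0 0;0.02 0.75 0 0;0.03 0.87 -0.01 0;0.04 1 -0.01 0"
}}

```text
time: 4.1
tool_pos: [0.5501, 0.1784, 0.2283]
ee_rot: [-3.141, -0.0, 2.581]
wrist_force: [-0.4, -0.5, -0.4]
width: 0.0937
finger_force: 0.0
```

>>> {"fn": "carry_out", "kwargs": {
  "motion": "0 0.1 0 0;0 0.2 0 0;0 0.3 0 0;0 0.4 0 0;0.01 0.48 0 0;0.01 0.53 -0.01 0;0.01 0.53 -0.01 0;0.01 0.53 -0.01 0"
}}

```text
time: 4.9
tool_pos: [0.5907, 0.2454, 0.23]
ee_rot: [-3.141, 0.0, 2.581]
wrist_force: [-0.1, 0.0, -0.1]
width: 0.0941
finger_force: 0.0
```

```bash
python3 - <<'E'
from bench import robot, snapshot
import cv2,numpy as np,pickle
o=robot.get_obs()
d=snapshot("wrist");pickle.dump((o,d),open("w1.pkl","wb"))
cv2.imwrite("pics/w1.png",d["image"][...,::-1]);print({k:v for k,v in d.items() if k!="image"})
print({k:np.round(o[k],4) for k in("time","tool_pos","ee_rot","joint_positions")})
E
```

```text
{'fx': 296.6689003227384, 'fy': 296.6689003227384, 'cx': 257.5519313875962, 'cy': 190.53710312575356, 'hand_eye': array([[-6.56768100e-04,  9.70007935e-01,  2.43072364e-01,
         6.98151647e-02],
       [ 9.99999296e-01,  3.96768311e-04,  1.11859375e-03,
        -5.59142926e-04],
       [ 9.88601403e-04,  2.43072928e-01, -9.70007513e-01,
        -1.66785327e-01],
       [ 0.00000000e+00,  0.00000000e+00,  0.00000000e+00,
         1.00000000e+00]])}
{'time': np.float64(4.9), 'tool_pos': array([0.5907, 0.2454, 0.23  ]), 'ee_rot': array([-3.1412e+00,  2.0000e-04,  2.5807e+00]), 'joint_positions': array([ 3.0540e-01,  2.8810e-01,  1.1161e+00, -4.0000e-04,  1.7376e+00,
       -7.0460e-01])}
```

View pics/w1.png

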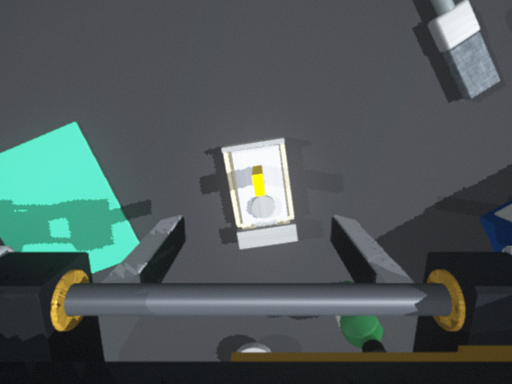

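The wrist view shows the yellow handle at (258,180) with the disc at (262,206). The lip is at (253,145) and the keeper at (268,237). The cradle is turned about 5° from the gripper.

```bash
cat > near.py <<'E'
import pickle,sys; from h import *
from scipy.spatial.transform import Rotation as R
def wpose(o,s):
    T=np.eye(4); T[:3,:3]=R.from_euler("xyz",o["ee_rot"]).as_matrix(); T[:3,3]=o["tool_pos"]; return T@s["hand_eye"]
def warp(o,s,z,c,yaw,scale=4000,half=.1):
    """orthographic resample of plane z about c with axes of yaw (cols +x_cradle, rows -y); 0.25mm px"""
    n=int(2*half*scale); j,i=np.meshgrid(np.arange(n),np.arange(n))
    a=(j-n/2)/scale; b=-(i-n/2)/scale
    X=np.stack([c[0]+a*np.cos(yaw)-b*np.sin(yaw),c[1]+a*np.sin(yaw)+b*np.cos(yaw),np.full(a.shape,z)],-1)
    T=wpose(o,s); q=(X-T[:3,3])@T[:3,:3]
    u=s["cx"]-s["fx"]*q[...,0]/q[...,2]; v=s["cy"]+s["fy"]*q[...,1]/q[...,2]
    return cv2.remap(s["image"],u.astype(np.float32),v.astype(np.float32),1)
E
python3 - <<'E'
from near import *
o,s=pickle.load(open("w1.pkl","rb")); T=wpose(o,s); im=s["image"]
print("cam",T[:3,3])
hsv=cv2.cvtColor(im,cv2.COLOR_RGB2HSV)
m=((hsv[...,2]>110)).astype(np.uint8); m[:,:200]=0;m[:130]=0;m[250:]=0;m[:,320:]=0
L,Rr=[],[]
for v in range(160,222,2):
    c=np.flatnonzero(m[v]); L.append((c[0],v)); Rr.append((c[-1]+1,v))
for e in(L,Rr):
    P=plane(s,e,.018,T)[:,:2].astype(np.float32)
    vx,vy,x0,y0=cv2.fitLine(P,cv2.DIST_HUBER,0,.01,.01).ravel(); r=(P-[x0,y0])@[-vy,vx]
    print("edge",np.degrees(np.arctan2(vy,vx)),x0,y0,"rms",r.std())
# near/far silhouettes at columns
for u in(240,255,270):
    c=np.flatnonzero(m[:,u]); print(u,c[0],c[-1])
    print(" lip top outer",plane(s,[[u,c[0]]],.028,T)[0]," keeper outer",plane(s,[[u,c[-1]+1]],.03,T)[0])
ym=cv2.inRange(hsv,*YEL); p=np.argwhere(ym)[:,::-1]; print("yel",p.min(0),p.max(0))
for v in range(p[:,1].min(),p[:,1].max()+1,3):
    c=p[p[:,1]==v,0]; print(v,c.min(),c.max(),hsv[v,int(c.mean()),2])
cr=cv2.resize(im[130:255,205:315],None,fx=4.5,fy=4.5,interpolation=cv2.INTER_CUBIC)
cv2.imwrite("pics/w1c.png",cr[...,::-1])
E
```

```text
cam [0.53124881 0.28212423 0.39678016]
edge -23.50523 0.59145576 0.2000887 rms 0.00042427136
edge -23.457424 0.62285376 0.27439907 rms 0.0011186826
240 144 249
 lip top outer [0.54765478 0.24561201 0.028     ]  keeper outer [0.66593653 0.16893651 0.03      ]
255 141 247
 lip top outer [0.55440905 0.26322573 0.028     ]  keeper outer [0.67418791 0.18753893 0.03      ]
270 139 245
 lip top outer [0.56216216 0.28011637 0.028     ]  keeper outer [0.68240873 0.20607247 0.03      ]
yel [ 51 166] [509 360]
166 258 260 150
169 253 260 149
172 253 261 152
175 252 262 255
178 253 262 254
181 253 263 254
184 253 263 254
187 254 263 254
190 255 264 254
193 255 264 254
196 256 257 237Traceback (most recent call last):
  File "<stdin>", line 19, in <module>
    return umr_minimum(a, axis, None, out, keepdims, initial, where)
ValueError: zero-size array to reduction operation minimum which has no identity
```

```bash
python3 - <<'E'
from near import *
o,s=pickle.load(open("w1.pkl","rb")); T=wpose(o,s)
a=np.radians(-23.5); A=np.array([np.cos(a),np.sin(a)]); N=np.array([-np.sin(a),np.cos(a)])
p=plane(s,[[258.8,184.8]],.08,T)[0,:2]; d=plane(s,[[263,206]],.030,T)[0,:2]
print("handle",p,p@A,p@N,"disc",d,d@A,d@N)
dd=pickle.load(open("a.pkl","rb"))
im=dd["top"]["image"]; m=cv2.inRange(cv2.cvtColor(im,cv2.COLOR_RGB2HSV),*YEL)
h=cv2.cvtColor(im,cv2.COLOR_RGB2HSV)[...,2]
print(np.where(m>0,h,0)[159:176,127:146])
E
```

```text
handle [0.59349662 0.24404483] 0.44695939985615507 0.46045999665193954 disc [0.63000033 0.22769175] 0.486956274196635 0.46001906068800474
[[  0   0   0   0   0   0   0   0   0   0   0   0   0   0   0   0   0   0
    0]
 [  0   0   0   0   0   0   0   0   0   0   0   0   0   0   0   0   0   0
    0]
 [  0   0   0   0   0   0 253   0   0   0   0   0   0   0   0   0   0   0
    0]
 [  0   0   0   0   0 253 254 254 254   0   0   0   0   0   0   0   0   0
    0]
 [  0   0   0   0   0 253 254 254 254 251 229   0   0   0   0   0   0   0
    0]
 [  0   0   0   0 253 253 254 254 254 243 191 138   0   0   0   0   0   0
    0]
 [  0   0   0   0 252 252 253 254 251 219 148 109 102   0   0   0   0   0
    0]
 [  0   0   0 250 251 251 252 251 238 176 116  98  99 100 107   0   0   0
    0]
 [  0   0   0 250 250 250 250 246 211 140 103  97  99  98  98 105   0   0
    0]
 [  0   0 249 250 250 250 249 236 180 119  99  98 100 100 101   0   0   0
    0]
 [  0   0 249 250 250 250 245 215 149 107  99  99  99 100 105   0   0   0
    0]
 [  0   0   0 249 250 249 236 181 124  98  99  99 100 102   0   0   0   0
    0]
 [  0   0   0   0   0   0 217 153 110 100  99 100  99 106   0   0   0   0
    0]
 [  0   0   0   0   0   0   0   0   0 102 100  97 100   0   0   0   0   0
    0]
 [  0   0   0   0   0   0   0   0   0   0   0 105 110   0   0   0   0   0
    0]
 [  0   0   0   0   0   0   0   0   0   0   0   0   0   0   0   0   0   0
    0]
 [  0   0   0   0   0   0   0   0   0   0   0   0   0   0   0   0   0   0
    0]]
```

```bash
python3 -c "
from plan import *
plan([.5909,.2452,.2305],2.581,[.594,.2435,.09],2.731)
print();plan([.594,.2435,.09],2.731,[.594,.2435,.043],2.731)"
```

```text
[-0.02  0.    0.94] -0.048 -> [0.5934 0.2436 0.0895] 2.732

[0.   0.   0.31] -0.0 -> [0.594  0.2435 0.0435] 2.731
```

>>> {"fn": "carry_out", "kwargs": {
  "motion": "-0.02 0 0.1 -0.02;-0.02 0 0.22 -0.048;-0.02 0 0.35 -0.048;-0.02 0 0.48 -0.048;-0.02 0 0.6 -0.048;-0.02 0 0.72 -0.048;-0.02 0 0.83 -0.048;-0.02 0 0.94 -0.048"
}}

```text
time: 5.75
tool_pos: [0.593, 0.2432, 0.0886]
ee_rot: [-3.141, 0.0, 2.731]
wrist_force: [-1.4, -0.7, -0.3]
width: 0.0937
finger_force: 0.0
```

>>> {"fn": "carry_out", "kwargs": {
  "motion": "0 0 0.07 0;0 0 0.14 0;0 0 0.2 0;0 0 0.25 0;0 0 0.29 0;0 0 0.31 0;0 0 0.31 0;0 0 0.31 0"
}}

```text
time: 6.55
tool_pos: [0.5935, 0.244, 0.0428]
ee_rot: [3.141, 0.001, 2.732]
wrist_force: [0.9, -0.3, 0.3]
width: 0.0942
finger_force: 0.0
```

```bash
python3 - <<'E'
from bench import robot, snapshot
import cv2,numpy as np,pickle
o=robot.get_obs()
d=snapshot("wrist");pickle.dump((o,d),open("w2.pkl","wb"))
cv2.imwrite("pics/w2.png",d["image"][...,::-1])
print({k:np.round(o[k],4) for k in("time","tool_pos","ee_rot","wrist_force")})
E
```

```text
{'time': np.float64(6.55), 'tool_pos': array([0.5935, 0.244 , 0.0428]), 'ee_rot': array([3.1412e+00, 6.0000e-04, 2.7316e+00]), 'wrist_force': array([ 0.8536, -0.3269,  0.3183])}
```

View pics/w2.png

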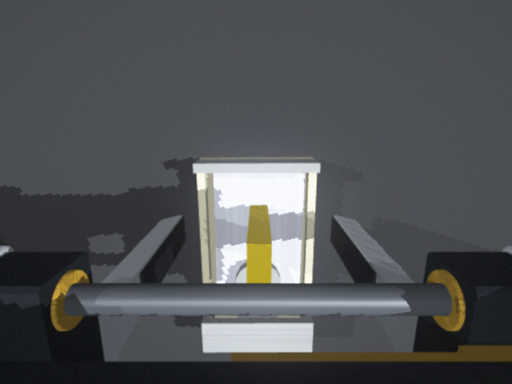

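The view from close up shows the handle at (259,245), centred between the fingers and square with the cradle. I'll close the gripper.

>>> {"fn": "carry_out", "kwargs": {
  "motion": "0 0 0 0;0 0 0 0;0 0 0 0;0 0 0 0;0 0 0 0;0 0 0 0;0 0 0 0;0 0 0 0",
  "grip": -1
}}

```text
time: 7.4
tool_pos: [0.5932, 0.244, 0.0424]
ee_rot: [-3.142, 0.0, 2.732]
wrist_force: [-0.6, -0.4, -0.1]
width: 0.0337
finger_force: 0.0
```

>>> {"fn": "carry_out", "kwargs": {
  "motion": "0 0 0 0;0 0 0 0;0 0 0 0;0 0 0 0;0 0 0 0;0 0 0 0;0 0 0 0;0 0 0 0"
}}

```text
time: 8.2
tool_pos: [0.5932, 0.244, 0.0424]
ee_rot: [3.141, 0.0, 2.732]
wrist_force: [-0.3, 0.3, 0.8]
width: 0.0119
finger_force: 30.0
```

>>> {"fn": "carry_out", "kwargs": {
  "motion": "-0.001 0 -0.012 0;-0.004 0 -0.025 0;-0.008 0 -0.037 0;-0.013 0 -0.05 0;-0.018 0 -0.062 0;-0.023 0 -0.075 0;-0.028 0 -0.087 0;-0.033 0 -0.1 0"
}}

```text
time: 9.0
tool_pos: [0.5976, 0.2417, 0.0556]
ee_rot: [-3.14, -0.001, 2.732]
wrist_force: [6.5, 0.5, -13.8]
width: 0.0116
finger_force: 30.0
```

```bash
cat > sc.py <<'E'
from bench import robot, snapshot
import cv2,sys,numpy as np
o=robot.get_obs(); print(o["wrist_force"].round(1),o["wrist_torque"].round(2))
im=snapshot("scene")["image"][110:210,290:400]
w=snapshot("wrist")["image"][140:360,180:340]
a=cv2.resize(im,None,fx=4,fy=4,interpolation=2); b=cv2.resize(w,None,fx=1.8,fy=400/220)
cv2.imwrite(sys.argv[1],np.hstack([a,b])[...,::-1])
E
python3 sc.py pics/s1.png
```

```text
[  6.5   0.5 -13.8] [ 0.42 -0.65  0.14]
```

View pics/s1.png

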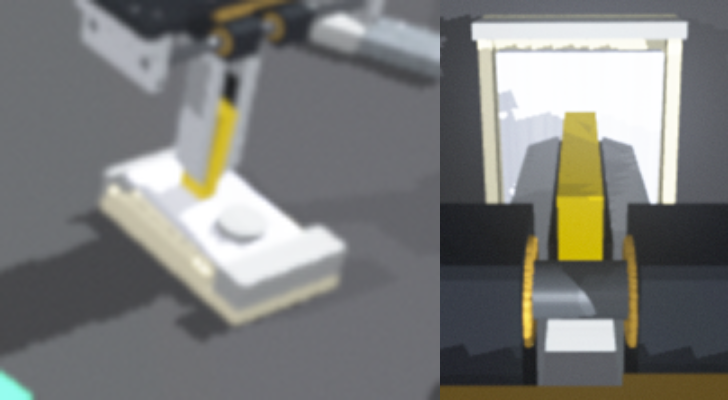

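The left crop shows the handle leaning against the fingers, so the lip end is tilting. The keeper force is modest, about 12 N. I'll carry on along the arc.

>>> {"fn": "carry_out", "kwargs": {
  "motion": "-0.007 0 -0.01 0;-0.014 0 -0.02 0;-0.02 0 -0.03 0;-0.027 0 -0.04 0;-0.034 0 -0.05 0;-0.041 0 -0.06 0;-0.048 0 -0.07 0;-0.054 0 -0.08 0"
}}

```text
time: 9.9
tool_pos: [0.605, 0.2384, 0.0681]
ee_rot: [-3.14, -0.001, 2.731]
wrist_force: [4.6, 0.6, -14.7]
width: 0.0118
finger_force: 30.0
```

```bash
python3 sc.py pics/s2.png
```

```text
[  4.6   0.6 -14.7] [ 0.46 -0.48  0.12]
```

View pics/s2.png

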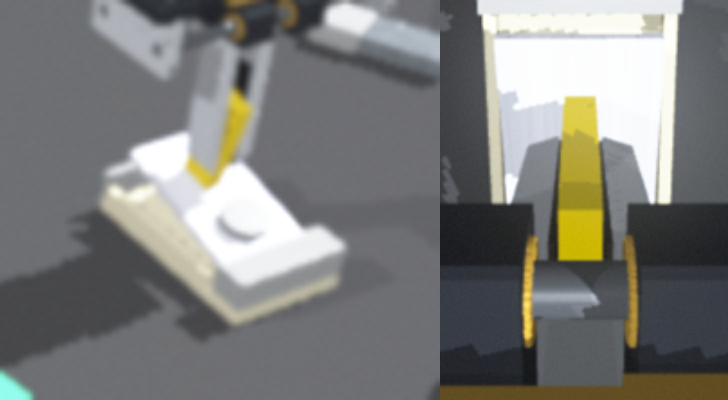

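The plate's lip end now stands well above the lip and the tongue is still under the keeper. The tilt is about 16°. I'll lower slightly to unload the keeper, then draw back level.

>>> {"fn": "carry_out", "kwargs": {
  "motion": "0 0 0.01 0;0 0 0.02 0;0 0 0.02 0;0.01 0 0.02 0;0.02 0 0.02 0;0.03 0 0.02 0;0.045 0 0.02 0;0.06 0 0.02 0"
}}

```text
time: 10.8
tool_pos: [0.597, 0.2426, 0.0671]
ee_rot: [3.141, 0.001, 2.732]
wrist_force: [-0.3, -0.6, -1.8]
width: 0.0118
finger_force: 30.0
```

>>> {"fn": "carry_out", "kwargs": {
  "motion": "0.02 0 0 0;0.04 0 0 0;0.06 0 0 0;0.08 0 0 0;0.1 0 0 0;0.12 0 0 0;0.14 0 0 0;0.16 0 0 0"
}}

```text
time: 11.6
tool_pos: [0.5746, 0.252, 0.0664]
ee_rot: [-3.141, -0.0, 2.732]
wrist_force: [-0.4, 0.6, -1.8]
width: 0.0118
finger_force: 30.0
```

```bash
python3 -c "
from plan import *
plan([.5751,.2516,.067],2.732,[.565,.256,.157],2.732)
print();plan([.565,.256,.157],2.732,[.489,-.026,.11],2.955)"
```

```text
[ 0.07  0.   -0.6 ] -0.0 -> [0.5655 0.2558 0.157 ] 2.732

[-0.15 -1.    0.16] -0.071 -> [0.5259 0.1094 0.133 ] 2.955
[ 0.07 -0.93  0.15] 0.0 -> [ 0.4897 -0.0257  0.1105] 2.955
```

>>> {"fn": "carry_out", "kwargs": {
  "motion": "0.02 0 -0.05 0;0.04 0 -0.13 0;0.06 0 -0.22 0;0.07 0 -0.32 0;0.07 0 -0.42 0;0.07 0 -0.5 0;0.07 0 -0.56 0;0.07 0 -0.6 0"
}}

```text
time: 12.4
tool_pos: [0.5657, 0.2561, 0.1578]
ee_rot: [3.141, 0.001, 2.731]
wrist_force: [0.2, 0.6, -1.5]
width: 0.012
finger_force: 30.0
```

>>> {"fn": "carry_out", "kwargs": {
  "motion": "0 -0.05 0 -0.01;-0.02 -0.15 0.01 -0.02;-0.04 -0.28 0.03 -0.03;-0.06 -0.42 0.05 -0.04;-0.08 -0.56 0.08 -0.05;-0.1 -0.7 0.11 -0.06;-0.13 -0.85 0.14 -0.066;-0.15 -1 0.16 -0.071"
}}

```text
time: 13.2
tool_pos: [0.5255, 0.1086, 0.1317]
ee_rot: [-3.141, -0.001, 2.955]
wrist_force: [0.3, -0.1, -1.5]
width: 0.0118
finger_force: 30.0
```

>>> {"fn": "carry_out", "kwargs": {
  "motion": "0.01 -0.15 0.02 0;0.02 -0.3 0.04 0;0.04 -0.45 0.07 0;0.05 -0.6 0.1 0;0.06 -0.74 0.12 0;0.07 -0.85 0.14 0;0.07 -0.91 0.15 0;0.07 -0.93 0.15 0"
}}

```text
time: 14.0
tool_pos: [0.4895, -0.0262, 0.1096]
ee_rot: [-3.142, -0.001, 2.953]
wrist_force: [-0.2, -0.0, -1.2]
width: 0.0119
finger_force: 30.0
```

```bash
python3 - <<'E'
from bench import robot, snapshot
import cv2,numpy as np
o=robot.get_obs();print(o["tool_pos"].round(4),o["ee_rot"].round(3),o["wrist_force"].round(1))
a=cv2.resize(snapshot("scene")["image"][110:260,150:330],None,fx=2.2,fy=2.2,interpolation=2)
b=cv2.resize(snapshot("top")["image"][130:280,175:345],None,fx=2.2,fy=2.2,interpolation=2)
cv2.imwrite("pics/s3.png",np.hstack([a,b])[...,::-1])
E
```

```text
[ 0.4895 -0.0262  0.1096] [-3.142e+00 -1.000e-03  2.953e+00] [-0.2 -0.  -1.2]
```

View pics/s3.png

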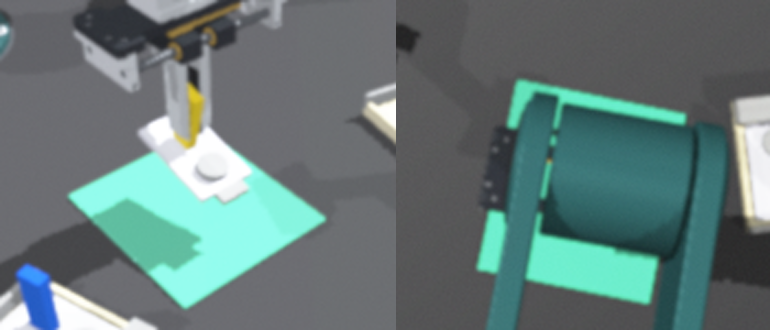

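The carrier is held over the mat, tongue end low and with the blue carrier clear. Now I'll lower it until the tongue touches.

>>> {"fn": "carry_out", "kwargs": {
  "motion": "0 0 0.03 0;0 0 0.08 0;0 0 0.14 0;0 0 0.2 0;0 0 0.25 0;0 0 0.29 0;0 0 0.31 0;0 0 0.32 0"
}}

```text
time: 14.9
tool_pos: [0.4897, -0.0256, 0.0616]
ee_rot: [-3.141, -0.0, 2.955]
wrist_force: [1.1, 0.5, -1.0]
width: 0.0118
finger_force: 30.0
```

>>> {"fn": "carry_out", "kwargs": {
  "motion": "0 0 0.007 0;0 0 0.014 0;0 0 0.021 0;0 0 0.027 0;0 0 0.034 0;0 0 0.04 0;0 0 0.04 0;0 0 0.04 0"
}}

```text
time: 15.7
tool_pos: [0.4899, -0.0256, 0.0562]
ee_rot: [-3.142, 0.0, 2.955]
wrist_force: [-0.3, 0.2, 0.9]
width: 0.012
finger_force: 30.0
```

>>> {"fn": "carry_out", "kwargs": {
  "motion": "0.006 0 0.008 0;0.012 0 0.016 0;0.018 0 0.025 0;0.024 0 0.033 0;0.03 0 0.041 0;0.036 0 0.05 0;0.042 0 0.058 0;0.048 0 0.066 0"
}}

```text
time: 16.5
tool_pos: [0.4845, -0.0245, 0.049]
ee_rot: [-3.141, 0.005, 2.955]
wrist_force: [-3.5, 1.0, 10.5]
width: 0.0115
finger_force: 30.0
```

>>> {"fn": "carry_out", "kwargs": {
  "motion": "0.005 0 0.008 0;0.01 0 0.016 0;0.015 0 0.025 0;0.02 0 0.033 0;0.025 0 0.041 0;0.03 0 0.05 0;0.035 0 0.058 0;0.04 0 0.066 0"
}}

```text
time: 17.3
tool_pos: [0.4781, -0.0233, 0.0386]
ee_rot: [-3.141, 0.004, 2.955]
wrist_force: [-3.8, -0.0, 8.4]
width: 0.0117
finger_force: 30.0
```

```bash
python3 - <<'E'
from bench import robot, snapshot
import cv2,numpy as np
o=robot.get_obs();print(o["tool_pos"].round(4),o["wrist_force"].round(1),o["wrist_torque"].round(2))
a=cv2.resize(snapshot("scene")["image"][130:260,170:310],None,fx=3,fy=3,interpolation=2)
b=cv2.resize(snapshot("wrist")["image"][100:360,150:360],None,fx=1.5,fy=1.5)
cv2.imwrite("pics/s4.png",np.hstack([a,b])[...,::-1])
E
```

```text
[ 0.4781 -0.0233  0.0386] [-3.8 -0.   8.4] [ 0.   -0.06  0.02]
```

View pics/s4.png

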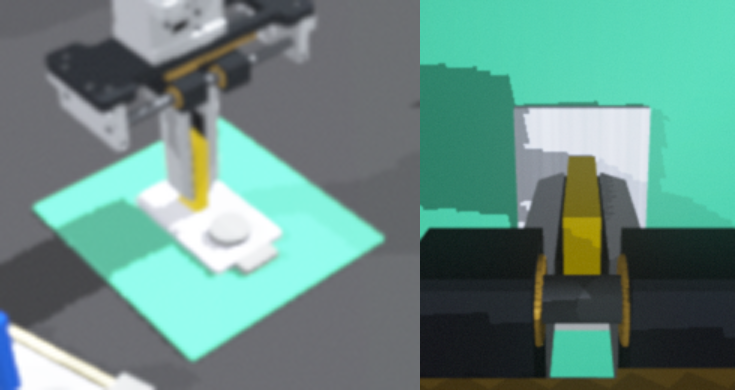

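The carrier is nearly flat in the middle of the mat, with about 2 mm still to go.

>>> {"fn": "carry_out", "kwargs": {
  "motion": "0.002 0 0.004 0;0.004 0 0.007 0;0.006 0 0.011 0;0.007 0 0.014 0;0.009 0 0.018 0;0.01 0 0.022 0;0.01 0 0.022 0;0.01 0 0.022 0"
}}

```text
time: 18.2
tool_pos: [0.4775, -0.0232, 0.0374]
ee_rot: [-3.141, 0.006, 2.955]
wrist_force: [-5.5, 0.9, 18.0]
width: 0.0117
finger_force: 30.0
```

>>> {"fn": "carry_out", "kwargs": {
  "motion": "0 0 -0.004 0;0 0 -0.008 0;0 0 -0.01 0;0 0 -0.01 0;0 0 -0.01 0;0 0 -0.01 0;0 0 -0.01 0;0 0 -0.01 0"
}}

```text
time: 19.0
tool_pos: [0.4775, -0.0232, 0.0375]
ee_rot: [-3.142, 0.005, 2.955]
wrist_force: [-1.9, -0.2, 11.2]
width: 0.0118
finger_force: 30.0
```

```bash
python3 - <<'E'
from bench import robot, snapshot
import cv2,numpy as np
o=robot.get_obs();print(o["tool_pos"].round(4),o["wrist_force"].round(1),o["wrist_torque"].round(2))
a=cv2.resize(snapshot("scene")["image"][150:240,190:280],None,fx=5,fy=5,interpolation=2)
b=cv2.resize(snapshot("wrist")["image"][140:360,200:330],None,fx=2,fy=450/220)
cv2.imwrite("pics/s5.png",np.hstack([a,b])[...,::-1])
E
```

```text
[ 0.4775 -0.0232  0.0375] [-1.9 -0.2 11.2] [0.09 0.21 0.04]
```

View pics/s5.png

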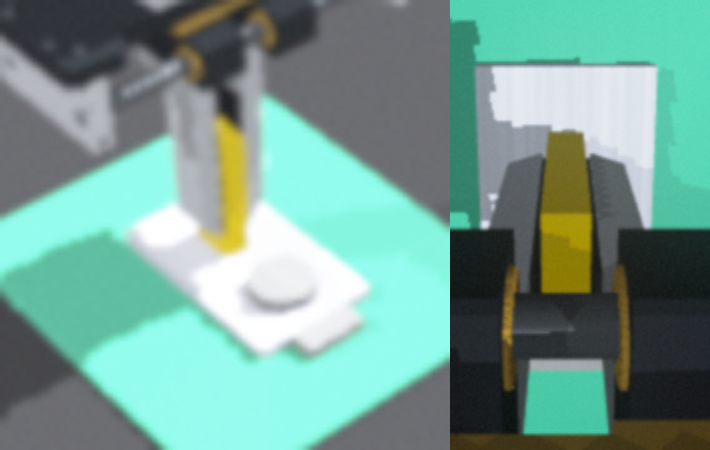

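It looks flat, seated and stiff. I'll relieve the rest of the load, open the gripper and withdraw upward.

>>> {"fn": "carry_out", "kwargs": {
  "motion": "0 0 -0.004 0;0 0 -0.008 0;0 0 -0.012 0;0 0 -0.013 0;0 0 -0.013 0;0 0 -0.013 0;0 0 -0.013 0;0 0 -0.013 0"
}}

```text
time: 19.9
tool_pos: [0.4772, -0.0232, 0.0375]
ee_rot: [-3.142, 0.004, 2.955]
wrist_force: [3.1, -0.5, 5.7]
width: 0.0123
finger_force: 30.0
```

>>> {"fn": "carry_out", "kwargs": {
  "motion": "0 0 0 0;0 0 0 0;0 0 0 0;0 0 0 0;0 0 0 0;0 0 0 0;0 0 0 0;0 0 0 0",
  "grip": 1
}}

```text
time: 20.7
tool_pos: [0.4754, -0.0228, 0.0363]
ee_rot: [-3.142, 0.0, 2.955]
wrist_force: [0.7, -0.0, -0.4]
width: 0.0725
finger_force: 0.0
```

>>> {"fn": "carry_out", "kwargs": {
  "motion": "0 0 0 0;0 0 0 0;0 0 0 0;0 0 0 0;0 0 0 0;0 0 0 0;0 0 0 0;0 0 0 0"
}}

```text
time: 21.5
tool_pos: [0.4754, -0.0228, 0.0363]
ee_rot: [-3.142, 0.0, 2.955]
wrist_force: [0.1, -0.6, -0.3]
width: 0.094
finger_force: 0.0
```

>>> {"fn": "carry_out", "kwargs": {
  "motion": "0 0 -0.05 0;0 0 -0.15 0;0 0 -0.3 0;0 0 -0.45 0;0 0 -0.6 0;0 0 -0.75 0;0 0 -0.88 0;0 0 -0.95 0"
}}

```text
time: 22.3
tool_pos: [0.4763, -0.023, 0.1815]
ee_rot: [-3.142, 0.004, 2.955]
wrist_force: [0.3, -0.2, -0.0]
width: 0.0942
finger_force: 0.0
```

>>> {"fn": "carry_out", "kwargs": {
  "motion": "0.1 0 0 0;0.25 0 0 0;0.4 0 0 0;0.55 0 0 0;0.7 0 0 0;0.75 0 0 0;0.75 0 0 0;0.75 0 0 0"
}}

```text
time: 23.1
tool_pos: [0.3655, -0.0021, 0.1789]
ee_rot: [-3.142, 0.001, 2.954]
wrist_force: [-0.2, -0.8, 0.0]
width: 0.0941
finger_force: 0.0
```

```bash
python3 - <<'E'
from bench import robot, snapshot
import cv2,numpy as np
o=robot.get_obs();print(o["time"],o["tool_pos"].round(4),o["wrist_force"].round(1))
a=cv2.resize(snapshot("scene")["image"][130:300,130:300],None,fx=2.5,fy=2.5,interpolation=2)
b=cv2.resize(snapshot("top")["image"][130:280,200:380],None,fx=2,fy=425/150)
cv2.imwrite("pics/s6.png",np.hstack([a,b])[...,::-1])
E
```

```text
23.1 [ 0.3655 -0.0021  0.1789] [-0.2 -0.8  0. ]
```

View pics/s6.png

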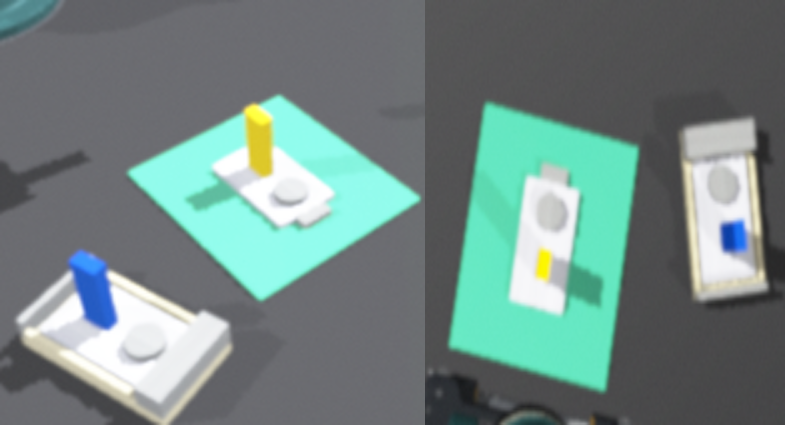

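The yellow carrier lies flat in the middle of the mat. The blue one is still in its cradle and the robot is touching nothing, so I'm handing in.

```bash
python3 -c "
from bench import robot
print(robot.close_job())"
```

```text
the job is handed in; nothing more can be done
None
```

The job is handed in: the yellow carrier was tilted about 16°, drawn out from under the keeper and set down flat in the middle of the green mat, with the blue carrier still in its cradle.

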